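# Close the telescoping stop of a carton jig by one hole

### The job

Lay the brown carton flat and squarely on the blue strip of the jig, its long side along the telescoping tube, between the fixed fence and the blue paddle. Then press the red sprung button and shorten the tube to its next hole, so that the paddle closes up to the carton, and let the button pop fully back up with the pin locked in that hole. Leave the can and the tape roll where they are.

Things in the scene. Friction and masses are not known exactly. Their poses are not given: they have to be found in the camera images.
- jig: Carton jig fixed to the bench: white plate 180 x 300 x 10 mm (x -90..90, y -160..140). Origin at bench height, z up, y along the tube towards the paddle end, x across, from the tube to the carton bay. Fence: upright aluminium plate, inner face at y = -74, x -15..75, top at z = 70. Blue strip on the plate: x -8..68, y -74..90.
- next_hole (a point): Centre of the next hole, in the top of the jig's fixed outer tube; axes as the jig's. The tube is square aluminium, 30 x 30 mm, at jig x = -60, y -155..-40, top at z = 50, with three 14 mm square holes at y = -55 (where the brass pin shows at the start), -95 (this one) and -135.
- bay (a point): Point on the plate's top (10 mm above the bench) over which the carton should finally be centred: jig x = 30, y = -12; axes as the jig's. At the start the bay is 164 mm long from fence to paddle, and the carton may lie anywhere along it: the paddle pushes it on. Shortened by one hole the bay is 124 mm long.
- carton_mid (a point): Centre of the loose, closed brown cardboard carton, 120 mm (its x, long side) x 56 mm (its y) x 60 mm high (its z, up), about 250 g. It stands on the bench at the start; the two long ways round are alike.
- cap_top (a point): Centre of the top of the red button cap, 34 mm (jig x) x 36 mm (jig y), on the black collar (44 x 44 mm, top at jig z = 56) of the sliding inner tube; axes as the jig's. Top at jig z = 70 when up. Pressed 8 mm or more it frees the tube, which can then be dragged by friction on the cap. Towards jig -y the tube shortens.
- button (a joint): How far the red cap is pressed, m: 0 up, 0.012 fully down. Spring: 3 N at rest, 5.6 N at 8 mm, 7 N fully down. The brass pin is rigid with it: in a hole at 0, free of the hole beyond 0.008; released between two holes it rides under the tube's wall (reads about 0.008) and springs up by itself at a hole.
- bar (a joint): How far the inner tube with collar and paddle has been slid in (shortened), m: 0 at the start hole, 0.040 at the next hole, 0.080 at the third (the end of travel); grows towards jig -y. The pin has about 2.5 mm of play either way in a hole. Slides against about 1 N of friction and stays where it is left.
- paddle_back (a point): Centre of the outer face (away from the fence) of the blue upright paddle on the end of the inner tube: 150 mm wide (jig x -85..65), 8 mm thick (jig y 90..98 at the start), jig z 16..68; axes as the jig's. It moves with the tube and can be pushed towards the fence while the pin is out of a hole.
- can: Bystander: upright can, 60 mm diameter, 150 mm high; origin at the centre of its underside.
- tape_roll: Bystander: brown ring of tape lying flat, 90 mm diameter, 48 mm high; origin at the centre of its underside.
Things that resemble listed ones, but are neither listed nor needed, are in the scene too. Leave any green or purple look-alike of the part that bears carton_mid alone.

How it is judged:
On the way, in this order (a step that is already met when the one before it is completed fails the run):
1. the carton lies flat on the blue strip between fence and paddle, let go, with the tube still locked in its first hole (x of carton_mid in the frame of bay between -0.018 and 0.018 m and y of carton_mid in the frame of bay between -0.012 and 0.05 m and z of carton_mid in the frame of bay between 0.026 and 0.034 m and angle between carton_mid's own z axis and vertical below 0.1 rad and angle between the x axis of carton_mid and the y axis of jig, either way round below 0.25 rad and contact force between the fingers and carton below 0.1 N and value of joint bar below 0.006 m), for 0.2 s.
2. the tube has been shortened to its next hole and the button has popped up (value of joint bar between 0.036 and 0.044 m and value of joint button below 0.002 m), for 0.2 s.
At the end, for the whole second after the job is handed in: Tube slid in 36 to 44 mm, button within 2 mm of fully up; carton flat, at rest on the plate between fence and paddle, its centre within 18 mm across and 8 mm along the tube of the bay point, its long side within 0.12 rad of the tube's direction (all of step 2 and x of carton_mid in the frame of bay between -0.018 and 0.018 m and y of carton_mid in the frame of bay between -0.008 and 0.008 m and z of carton_mid in the frame of bay between 0.026 and 0.034 m and angle between carton_mid's own z axis and vertical below 0.1 rad and angle between the x axis of carton_mid and the y axis of jig, either way round below 0.12 rad and linear speed of carton below 0.02 m/s); the robot touches nothing.
It fails at once if the can or the tape roll is moved by more than 30 mm (distance of any of can, tape_roll from where it was at the start of the episode above 0.03 m).
It also fails if it takes over 59 s, if anything falls off the work surface, if the arm or the gripper's body presses on something with over 40 N, if the wrist force passes 120 N, or if a joint passes its speed limit or range.

### The arm

A 6-joint arm with a two-finger parallel gripper is mounted at the origin on the work surface. World frame = base frame: x ahead of the robot, y to its left, z up, the work surface at z = 0. Lengths are in m, angles in rad, forces in N, time in s.
With the tool pointing down it reaches from about 0.375 to 0.9 m from the base axis. Payload 3.1 kg.
Tool frame: the origin (TCP) lies on the centre line of the jaws, within the pads' length; the fingertips stand 11 mm ahead of it and the grasp point (between the pads) lies 8 mm behind it; x points along the fingers, y is the direction in which the jaws open and shut, and the axes are right-handed (so a half turn about x gives the same grasp; the last joint's range is limited). The gripper opens to 87 mm and grips with 3 to 60 N. Pads are 19 mm wide; open, the fingers measure 117 mm over their backs; the gripper's body (75 mm by 190 mm) begins 51 mm behind the grasp point.
Start: joints at [-1.411, 0.527, 1.433, -0, 1.181, -0.178], TCP at [0.207, -0.59, 0.234] pointing down, gripper open.
Joint ranges: [-3.08, 3.08], [-0.75, 2.2], [0.22, 2.44], [-1.43, 4.57], [0, 2.65], [-2.85, 2.85]. Speed limits (rad/s): [2.79, 2.79, 3.14, 3.14, 3.14, 3.14].

### API

Orientations are given as a unit quaternion [x, y, z, w].
In Python, from rig import robot, camera, camera_info gives the robot as it stands.
- The arm moves only by the shell command python3 -m inch 'ROWS' [FORCE]. ROWS is JSON, a list that holds one entry, the list of rows, each a list of 5 numbers: the shift along the tool's x, y, z in cm, then the turn about the tool's x in rad, then the opening, from 0 (shut) to 1 (fully open). A call has 1 to 8 rows; each row shifts and turns the pose as measured when the row begins, along the tool's axes as they then stand; what a row does not reach is not made up. A row lasts 1/12 s, in which the tool goes at most 41.7 mm and 7.16 degrees, less where a joint would pass 70% of its speed; a pose out of reach is approached as far as the arm can. A call with a gripper value outside its range is refused whole. The fingers move at their own pace and stop on an object; FORCE is the grip in N (left out, the last holds). Time passes only in rows, so rows that do not move let the fingers close. It gives the time, the measured TCP pose, the force and the opening at its end, in the units of the state.
- robot.get_obs(): the state, without advancing time (a new reading comes with each control period).
- camera(name): name is "scene" or "top" or "wrist"; returns the picture (420x560x3 uint8, red, green, blue); there is no depth.
- camera_info(name): a dict with "camera_matrix" (3x3 intrinsics, pixels), "rvec" (rotation vector, rad) and "tvec" (3), from world to camera coordinates, as OpenCV has them. Camera axes: x right, y down, z forward; pixel columns grow to the right and rows downward; lengths in m; the calibration is good to about 2 mm. A picture is of the moment at which its call begins: read the wrist's pose just before it. camera_info takes no time and is no camera call; for the wrist camera it gives the pose at the moment of the call.
- robot.hand_in(): hands the job in, once; it reports no verdict.
The state is a dict: "time": time; "q": joint angles; "joint_velocities": joint speeds; "joint_torque": joint torques, N m; "position": TCP position; "tool_rot": TCP orientation; "ft_force": force on the tool from outside, world axes, zero at the start; "moment": the same for the moment, N m; "grip_width": finger opening in m.
Only numpy, scipy, OpenCV 4.12 (cv2) and the standard library are available. Lean on these libraries where they do the work, as an engineer would, in place of code of your own. Each camera call takes 0.05 s, during which the arm holds its last target. There are 200 camera calls.

## Working session

There is one attempt and no reset: what is moved stays moved. The work goes in short steps, Python scripts to look and compute and a shell command to move; the robot and the scene stay as the last step left them, time stands still between calls to the robot, and variables do not carry over. Pictures are saved under pics/ and viewed, about 8 in all and at most 12, crops included, and the job is handed in when it is done.

```bash
mkdir -p pics; ls; python3 - <<'E'
from rig import robot,camera,camera_info
import cv2
o=robot.get_obs();print({k:(o[k]) for k in('time','position','tool_rot','grip_width','ft_force')})
for n in("scene","top"):
    i=camera(n);cv2.imwrite(f"pics/{n}0.png",i[:,:,::-1]);c=camera_info(n);print(n,c)
E
```

```text
pics
{'time': 0.0, 'position': array([ 0.20704707, -0.58896362,  0.23258254]), 'tool_rot': array([-0.69704125, -0.11962256,  0.69704799, -0.11810184]), 'grip_width': 0.08716681361159381, 'ft_force': array([-0.5457841 , -0.86942615,  0.42041391])}
scene {'camera_matrix': array([[446.28251063,   0.        , 277.81943886],
       [  0.        , 446.28251063, 208.29766071],
       [  0.        ,   0.        ,   1.        ]]), 'rvec': array([ 2.12879552,  0.78198252, -0.36984558]), 'tvec': array([-0.45034887, -0.06969594,  1.37101241])}
top {'camera_matrix': array([[410.67861548,   0.        , 273.43879939],
       [  0.        , 410.67861548, 213.98256204],
       [  0.        ,   0.        ,   1.        ]]), 'rvec': array([ 2.17939999, -2.13271046,  0.12209709]), 'tvec': array([0.08779283, 0.5277124 , 0.9874523 ])}
```

View pics/scene0.png

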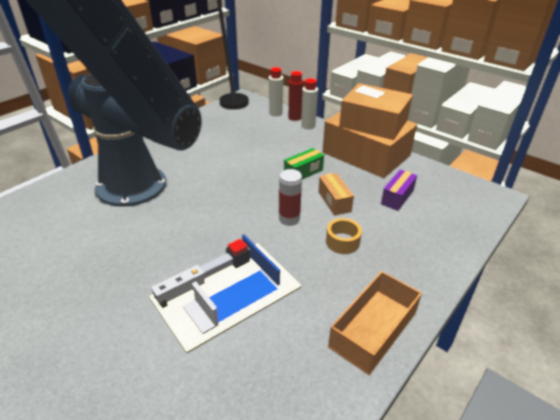

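View pics/top0.png

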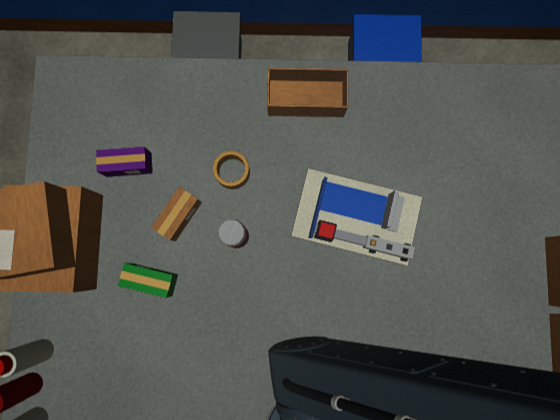

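The brown carton with a tan tape stripe is at scene (336,193) and top (176,214). The look-alikes in the top view are green (147,280), purple (124,160), the open brown tray (308,93) and big shelf boxes at (40,240). Only the first is closed, brown and small. The jig is at top (357,217) with its red cap at (326,231). I'll confirm with one enlarged crop while measuring.

```bash
cat > h.py <<'E'
import numpy as np,cv2
from rig import robot,camera,camera_info
from scipy.spatial.transform import Rotation as R
def ray(ci,uv,z):
    K,r,t=ci["camera_matrix"],cv2.Rodrigues(ci["rvec"])[0],ci["tvec"]
    uv=np.atleast_2d(np.float64(uv)); d=np.c_[uv,np.ones(len(uv))]@np.linalg.inv(K).T@r
    c=-r.T@t; return c+d*((z-c[2])/d[:,2:])
def blob(m,near=None):
    cs=cv2.findContours(m.astype(np.uint8),cv2.RETR_EXTERNAL,cv2.CHAIN_APPROX_NONE)[0]
    if near is None: return max(cs,key=cv2.contourArea)
    return max([c for c in cs if np.hypot(*(c[:,0].mean(0)-near))<40],key=cv2.contourArea)
def rect(pts):
    (c,s,a)=cv2.minAreaRect(np.float32(pts[:,:2]*1000)); 
    if s[0]<s[1]: s=s[::-1]; a+=90
    return np.array(c)/1000,np.array(s),(a+90)%180-90
E
python3 - <<'E'
from h import *
i=cv2.imread("pics/top0.png");ci=camera_info("top")
hsv=cv2.cvtColor(i,cv2.COLOR_BGR2HSV);h,s,v=cv2.split(hsv)
def ent(m,near,z):
    b=blob(m,near)[:,0]; r=rect(ray(ci,b,z)); print(b.min(0),b.max(0),*r); return b
print("plate");ent((v>140)&(s<80)&(v>0),(357,217),.01)
print("red");ent(((h<8)|(h>172))&(s>150)&(v>60),(326,231),.07)
print("blue");ent((h>100)&(h<125)&(s>120)&(v>60),(350,203),.01)
print("carton");ent((h>5)&(h<25)&(s>90)&(v>40),(176,214),.06)
print("tape top stripe");ent((h>10)&(h<25)&(s>70)&(v>140),(176,214),.06)
print("can",ent((v>110)&(s<40),(231,233),.15)[0]);print("ring");ent((h>10)&(h<25)&(s>90)&(v>80),(231,169),.048)
a=cv2.resize(i[170:260,130:230],(400,360),interpolation=2);b=cv2.resize(i[160:275,285:430],(400,317),interpolation=2)
o=np.zeros((360,800,3),np.uint8);o[:,:400]=a;o[:317,400:]=b;cv2.imwrite("pics/crop1.png",o)
E
```

```text
plate
[292 169] [407 264] [ 0.52827997 -0.11140619] [297.62139893 177.60009766] 76.85421752929688
red
[318 222] [334 238] [ 0.48618204 -0.02761354] [35.64166641 34.21696091] 77.06629943847656
blue
[310 177] [387 236] [ 0.53162213 -0.09206757] [168.33300781 156.48649597] 76.6775131225586
carton
[151 187] [200 240] [0.5168811  0.33432513] [119.78669739  68.38031006] -31.86731719970703
tape top stripe
[157 191] [190 235] [0.52046759 0.34011884] [119.93180084  21.26172066] -31.16055679321289
[218 219] [243 244] [0.47063339 0.1909962 ] [54.26278687 53.66666412] -32.06541442871094
can [228 219]
ring
[213 151] [248 186] [0.63524927 0.208007  ] [88.65566254 86.88767242] 1.6858632564544678
```

View pics/crop1.png

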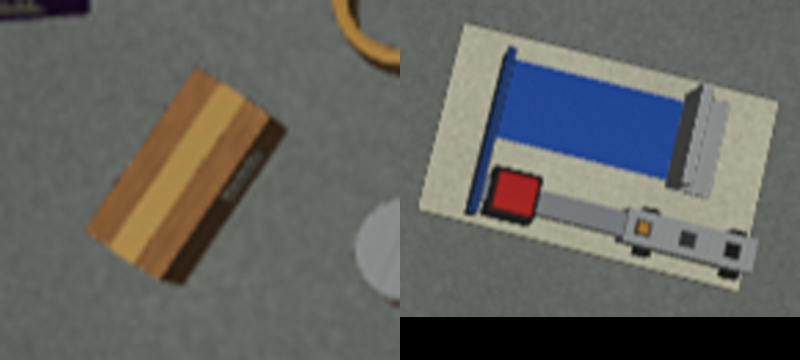

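The crop confirms it: the left half shows the closed brown carton with tan tape, about 120x56 mm. The right half shows the jig, with cap, brass pin and two open holes. Next I'll compute the moves.

```bash
cat >> h.py <<'E'
JA=np.radians(76.85);JY=np.array([np.cos(JA),np.sin(JA)]);JX=np.array([JY[1],-JY[0]])
JO=np.array([0.5283,-0.1114])+.010*JY
def jig(x,y): return JO+JX*x/1000+JY*y/1000
def go(xy,z,yaw):
    "tool-frame shift (cm) at present yaw and turn needed; yaw=deg of tool y"
    o=robot.get_obs();r=R.from_quat(o["tool_rot"]).as_matrix()
    y0=np.degrees(np.arctan2(r[1,1],r[0,1]));d=np.array([*xy,z])-o["position"]
    t=(yaw-y0+180)%360-180
    ym=(yaw-y0)
    print("t%.2f pos"%o["time"],o["position"].round(4),"yaw %.1f"%y0,"q",o["q"].round(2),"w %.4f"%o["grip_width"],"F",o["ft_force"].round(1))
    print(" shift cm",(r.T@d*100).round(2),"turn about tool x",round(-np.radians(t),3),"(tilt",r[:,0].round(3),")")
E
python3 - <<'E'
from h import *
c=camera_info("wrist");r=cv2.Rodrigues(c["rvec"])[0];o=robot.get_obs()
print("cam in tool",R.from_quat(o["tool_rot"]).as_matrix().T@(-r.T@c["tvec"]-o["position"]))
for yw in(58.5,-121.5): go((.5205,.340),.25,yw)
go(jig(30,8),.25,-13.15);print(jig(30,8),jig(-60,62))
E
```

```text
cam in tool [-0.15048037 -0.00089543 -0.06785374]
t0.10 pos [ 0.2071 -0.589   0.2327] yaw -70.6 q [-1.41  0.53  1.43 -0.    1.18 -0.18] w 0.0867 F [-0.6  0.9 -0.2]
 shift cm [ -1.56 -77.26 -60.37] turn about tool x -2.254 (tilt [-0.     0.002 -1.   ] )
t0.10 pos [ 0.2071 -0.589   0.2327] yaw -70.6 q [-1.41  0.53  1.43 -0.    1.18 -0.18] w 0.0867 F [-0.6  0.9 -0.2]
 shift cm [ -1.56 -77.26 -60.37] turn about tool x 0.888 (tilt [-0.     0.002 -1.   ] )
t0.10 pos [ 0.2071 -0.589   0.2327] yaw -70.6 q [-1.41  0.53  1.43 -0.    1.18 -0.18] w 0.0867 F [-0.6  0.9 -0.2]
 shift cm [ -1.65 -34.32 -49.64] turn about tool x -1.003 (tilt [-0.     0.002 -1.   ] )
[ 0.56160836 -0.10069703] [ 0.48625342 -0.02763793]
```

```bash
python3 -m inch '[[[-0.4,-0.5,-4,0,1],[-0.4,-0.5,-4,0,1],[-0.4,-1,-4,0,1],[-0.4,-1,-4,0,1],[0,-1.5,-3.8,0,1],[0,-2,-3.6,0,1],[0,-2,-3.6,0,1],[0,-2.5,-3.3,0,1]]]'; python3 -m inch '[[[0,-3.7,-1.7,0,1],[0,-3.7,-1.7,0,1],[0,-3.7,-1.7,0,1],[0,-3.7,-1.7,0,1],[0,-3.7,-1.7,0,1],[0,-3.7,-1.7,0,1],[0,-3.7,-1.7,0,1],[0,-3.7,-1.7,0,1]]]'; python3 -c "
from h import *
go((.5205,.340),.25,58.5)"
```

```text
time: 0.77
position: [0.4582, -0.39, 0.2443]
tool_rot: [-0.697, -0.113, 0.699, -0.112]
ft_force: [-0.1, -1.0, -0.2]
grip_width: 0.0867
time: 1.43
position: [0.496, -0.0585, 0.2415]
tool_rot: [-0.697, -0.114, 0.699, -0.111]
ft_force: [0.5, -0.0, -0.1]
grip_width: 0.087
t1.43 pos [ 0.496  -0.0585  0.2415] yaw -71.7 q [-0.34  0.35  1.73  0.    1.07  0.91] w 0.0870 F [ 0.5 -0.  -0.1]
 shift cm [ -0.74 -37.06 -14.86] turn about tool x -2.272 (tilt [-0.004  0.003 -1.   ] )
```

```bash
python3 -m inch '[[[-0.2,-3.7,-1.5,0,1],[-0.2,-3.7,-1.5,0,1],[-0.2,-3.7,-1.5,0,1],[-0.1,-3.7,-1.5,0,1],[0,-3.7,-1.5,0,1],[0,-3.7,-1.5,0,1],[0,-3.7,-1.5,0,1],[0,-3.7,-1.5,0,1]]]'; python3 -m inch '[[[0,0,0,-0.124,1],[0,0,0,-0.124,1],[0,0,0,-0.124,1],[0,0,0,-0.124,1],[0,0,0,-0.124,1],[0,0,0,-0.124,1],[0,0,0,-0.124,1],[0,0,0,-0.124,1]]]';python3 -m inch '[[[0,0,0,-0.124,1],[0,0,0,-0.124,1],[0,0,0,-0.124,1],[0,0,0,-0.124,1],[0,0,0,-0.124,1],[0,0,0,-0.124,1],[0,0,0,-0.124,1],[0,0,0,-0.124,1]]]'; python3 -c "
from h import *
go((.5205,.340),.25,58.5)"
```

```text
time: 2.1
position: [0.5125, 0.2743, 0.2477]
tool_rot: [-0.695, -0.114, 0.701, -0.111]
ft_force: [2.1, -0.7, 0.4]
grip_width: 0.0867
time: 2.77
position: [0.5081, 0.2866, 0.2433]
tool_rot: [-0.554, -0.439, 0.561, -0.431]
ft_force: [-0.4, -0.7, 0.6]
grip_width: 0.0871
time: 3.43
position: [0.5048, 0.2858, 0.2389]
tool_rot: [0.278, 0.657, -0.284, 0.641]
ft_force: [-0.1, 0.1, 0.1]
grip_width: 0.087
t3.43 pos [0.5048 0.2858 0.2389] yaw 43.2 q [ 0.32  0.47  1.53  0.01  1.17 -0.44] w 0.0870 F [-0.1  0.1  0.1]
 shift cm [-1.14  4.84 -2.89] turn about tool x -0.267 (tilt [-0.024  0.001 -1.   ] )
```

```bash
python3 -m inch '[[[-0.5,2.4,-1.5,-0.1,1],[-0.5,2.2,-1.3,-0.1,1],[0,0.3,0,-0.08,1],[0,0,0,0,1],[0,0,0,0,1]]]'; python3 - <<'E'
from h import *
ci=camera_info("wrist");i=camera("wrist")[:,:,::-1].copy();cv2.imwrite("pics/w1.png",i)
h,s,v=cv2.split(cv2.cvtColor(i,cv2.COLOR_BGR2HSV))
b=blob((h>5)&(h<25)&(s>70)&(v>60))[:,0];print(b.min(0),b.max(0),rect(ray(ci,b,.06)))
go((.5205,.340),.15,58.5)
E
```

```text
time: 3.85
position: [0.5167, 0.3413, 0.2459]
tool_rot: [0.179, 0.693, -0.186, 0.673]
ft_force: [-0.6, 0.4, 0.0]
grip_width: 0.0873
[412   0] [559 140] (array([0.50999323, 0.54697083]), array([136.33413696, 110.37483978]), 59.728759765625)
t3.90 pos [0.5165 0.3409 0.2457] yaw 60.0 q [ 0.4   0.52  1.41  0.01  1.24 -0.65] w 0.0869 F [-0.4 -0.1  0.5]
 shift cm [9.55 0.29 0.65] turn about tool x 0.027 (tilt [-0.032 -0.002 -0.999] )
```

View pics/w1.png

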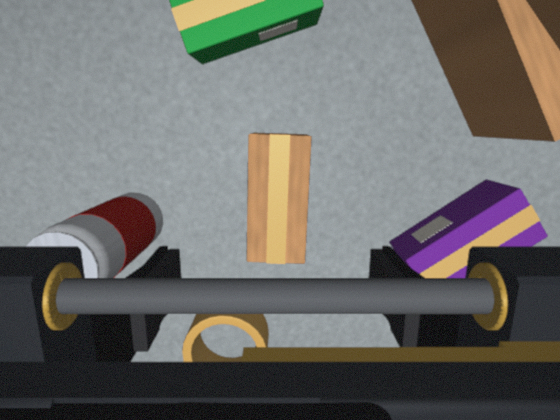

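The wrist view shows the carton's top at (248,134), (311,134), (305,263), (247,263), between the fingers. The can at (100,240) and purple box at (470,225) stand clear to the sides.

```bash
python3 - <<'E'
from h import *
ci=camera_info("wrist");i=cv2.imread("pics/w1.png")
h,s,v=cv2.split(cv2.cvtColor(i,cv2.COLOR_BGR2HSV))
m=((h>5)&(h<25)&(s>70)&(v>60)).astype(np.uint8);m[:110]=0;m[275:]=0;m[:,:200]=0;m[:,360:]=0
b=blob(m)[:,0];c,sz,a=rect(ray(ci,b,.06));print(b.min(0),b.max(0),c,sz,a)
go(c,.043-.0,a+90)
E
```

```text
[247 133] [310 263] [0.51715082 0.33869415] [120.86044312  55.19507217] -31.747310638427734
t3.90 pos [0.5165 0.3409 0.2457] yaw 60.0 q [ 0.4   0.52  1.41  0.01  1.24 -0.65] w 0.0869 F [-0.4 -0.1  0.5]
 shift cm [20.26  0.2   0.7 ] turn about tool x 0.031 (tilt [-0.032 -0.002 -0.999] )
```

```bash
python3 -m inch '[[[3.5,0,0.1,0.03,1],[3.5,0.1,0.1,0,1],[3.5,0.1,0.1,0,1],[3,0,0.1,0,1],[2.5,0,0.1,0,1],[0,0,0,0,1]]]'; python3 -c "
from h import *
go((.5172,.3387),.027,58.25)"
```

```text
time: 4.4
position: [0.5192, 0.3371, 0.0835]
tool_rot: [0.196, 0.687, -0.201, 0.67]
ft_force: [-1.0, 0.1, -0.8]
grip_width: 0.087
t4.40 pos [0.5192 0.3371 0.0835] yaw 57.4 q [ 0.39  0.72  1.55  0.01  0.9  -0.62] w 0.0870 F [-1.   0.1 -0.8]
 shift cm [ 5.65  0.1  -0.14] turn about tool x -0.014 (tilt [-0.025 -0.    -1.   ] )
```

```bash
python3 -m inch '[[[2.5,0,0,-0.01,1],[2,0.1,-0.1,0,1],[1,0,0,0,1],[0.3,0,0,0,1],[0,0,0,0,1]]]'; python3 -m inch '[[[0,0,0,0,0.6],[0,0,0,0,0.5],[0,0,0,0,0.5],[0,0,0,0,0.5],[0,0,0,0,0.5],[0,0,0,0,0.5]]]' 20; python3 -c "
from h import *
go((.5172,.3387),.027,58.25)"
```

```text
time: 4.82
position: [0.5191, 0.3366, 0.027]
tool_rot: [0.195, 0.687, -0.2, 0.671]
ft_force: [-0.5, -0.6, -0.3]
grip_width: 0.087
time: 5.32
position: [0.523, 0.3379, 0.0337]
tool_rot: [0.198, 0.684, -0.198, 0.674]
ft_force: [-0.3, -0.3, -2.7]
grip_width: 0.0558
t5.32 pos [0.523  0.3379 0.0337] yaw 57.5 q [ 0.39  0.79  1.56  0.01  0.79 -0.62] w 0.0558 F [-0.3 -0.3 -2.7]
 shift cm [ 0.68 -0.24 -0.52] turn about tool x -0.013 (tilt [-0.014  0.004 -1.   ] )
```

```bash
python3 -m inch '[[[-2,0,0,0,0.5],[-3,0,0,0,0.5],[-3.5,0,0,0,0.5],[-3.5,0,0,0,0.5],[-3.5,0,0,0,0.5],[-3.5,0,0,0,0.5],[-3,0,0,0,0.5],[0,0,0,0,0.5]]]' 30; python3 -c "
from h import *
print(jig(30,8));go(jig(30,8),.22,-13.15)"
```

```text
time: 5.98
position: [0.5225, 0.3357, 0.258]
tool_rot: [0.194, 0.688, -0.201, 0.67]
ft_force: [1.4, 1.1, -1.1]
grip_width: 0.0557
[ 0.56160836 -0.10069703]
t5.98 pos [0.5225 0.3357 0.258 ] yaw 57.5 q [ 0.39  0.51  1.4   0.01  1.26 -0.62] w 0.0557 F [ 1.4  1.1 -1.1]
 shift cm [  3.77 -34.65  26.82] turn about tool x 1.234 (tilt [-0.028 -0.002 -1.   ] )
```

```bash
python3 -m inch '[[[0,-3.2,2.4,0,0.5],[0,-3.2,2.4,0,0.5],[0,-3.2,2.4,0,0.5],[0,-3.2,2.4,0,0.5],[0,-3.2,2.4,0,0.5],[0,-3.2,2.4,0,0.5],[0,-3.2,2.4,0,0.5],[0,-3.2,2.4,0,0.5]]]'; python3 -m inch '[[[0,0,0,0.12,0.5],[0,0,0,0.124,0.5],[0,0,0,0.124,0.5],[0,0,0,0.124,0.5],[0,0,0,0.124,0.5],[0,0,0,0.124,0.5],[0,0,0,0.124,0.5],[0,0,0,0.124,0.5]]]'; python3 -c "
from h import *
go(jig(30,8),.2,-13.15)"
```

```text
time: 6.65
position: [0.5441, 0.0154, 0.2528]
tool_rot: [0.191, 0.691, -0.193, 0.67]
ft_force: [1.3, -1.2, -2.5]
grip_width: 0.0557
time: 7.32
position: [0.5379, 0.0031, 0.2426]
tool_rot: [0.484, 0.518, -0.505, 0.492]
ft_force: [0.3, 0.4, -2.3]
grip_width: 0.0564
t7.32 pos [0.5379 0.0031 0.2426] yaw 1.2 q [-0.2   0.42  1.61 -0.01  1.16 -0.22] w 0.0564 F [ 0.3  0.4 -2.3]
 shift cm [ 4.1   2.36 10.45] turn about tool x 0.25 (tilt [-0.047  0.005 -0.999] )
```

```bash
python3 -m inch '[[[0,0.5,2.5,0.1,0.5],[0.5,0.8,3,0.1,0.5],[0.5,0.8,3,0.05,0.5],[0,0.5,1.5,0,0.5],[0,0,0,0,0.5],[0,0,0,0,0.5],[0,0,0,0,0.5]]]'; python3 - <<'E'
from h import *
go(jig(30,8),.12,-13.15)
ci=camera_info("wrist");i=camera("wrist")[:,:,::-1].copy();cv2.imwrite("pics/w2.png",i)
E
```

```text
time: 7.9
position: [0.5462, -0.0991, 0.2227]
tool_rot: [-0.542, -0.452, 0.572, -0.419]
ft_force: [1.4, -0.2, -1.5]
grip_width: 0.056
t7.90 pos [ 0.5462 -0.0991  0.2227] yaw -14.0 q [-0.37  0.47  1.58 -0.01  1.15 -0.12] w 0.0560 F [ 1.4 -0.2 -1.5]
 shift cm [10.15  2.18 -0.26] turn about tool x -0.015 (tilt [-0.062  0.011 -0.998] )
```

View pics/w2.png

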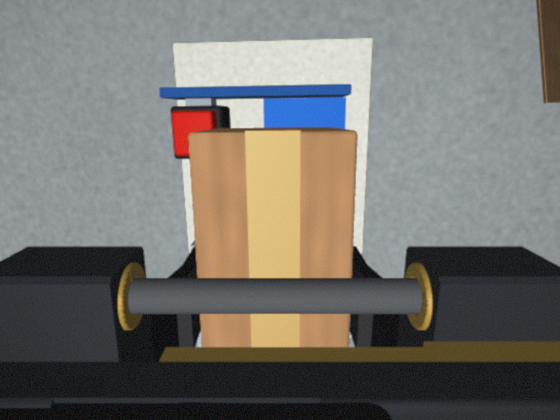

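The wrist view shows the carton held square to the jig, its far edge running from (190,130) to (355,130). Cap is at (195,130) and paddle at (255,91), both free behind it.

```bash
python3 - <<'E'
from h import *
ci=camera_info("wrist");p=robot.get_obs()["position"]
for z in(.246,.252):
  q=ray(ci,[(190,130),(355,131)],z)[:,:2]-JO
  print(z,np.c_[q@JX,q@JY]*1000)
q=p[:2]-JO;print("tcp",q@JX*1000,q@JY*1000)
q=ray(ci,[(192,133)],.07)[:,:2]-JO;print("cap (face+side)",q@JX*1000,q@JY*1000)
E
python3 -m inch '[[[1,0.9,-0.1,0,0.5],[1.5,0.7,-0.1,0,0.5],[1.5,0.5,0,-0.015,0.5],[1.5,0.3,0,0,0.5],[1,0,0,0,0.5],[0,0,0,0,0.5],[0,0,0,0,0.5]]]'; python3 - <<'E'
from h import *
go(jig(30,8),.06,-13.15)
E
```

```text
0.246 [[-13.11588338  70.6699348 ]
 [ 41.29742062  69.70855652]]
0.252 [[-11.39134181  70.93082036]
 [ 40.44363564  70.01499613]]
tcp 14.317282196804756 6.470378266824624
cap (face+side) [-62.25307568] [60.65792493]
time: 8.53
position: [0.5697, -0.094, 0.1513]
tool_rot: [-0.538, -0.459, 0.565, -0.426]
ft_force: [-0.4, 0.3, -2.2]
grip_width: 0.0562
t8.53 pos [ 0.5697 -0.094   0.1513] yaw -12.5 q [-0.35  0.59  1.59 -0.01  1.02 -0.13] w 0.0562 F [-0.4  0.3 -2.2]
 shift cm [ 9.15 -0.1   0.83] turn about tool x 0.011 (tilt [-0.059  0.012 -0.998] )
```

```bash
python3 -m inch '[[[2,0.1,0.6,0.01,0.5],[2.5,0,0.4,0,0.5],[2.5,0,0.2,0,0.5],[1.3,0,0,0,0.5],[0,0,0,0,0.5],[0,0,0,0,0.5]]]'; python3 - <<'E'
from h import *
go(jig(30,4),.046,-13.15)
E
```

```text
time: 9.03
position: [0.5695, -0.1031, 0.0697]
tool_rot: [-0.541, -0.454, 0.563, -0.428]
ft_force: [0.4, -0.2, -2.5]
grip_width: 0.0562
t9.03 pos [ 0.5695 -0.1031  0.0697] yaw -12.8 q [-0.37  0.71  1.64 -0.01  0.84 -0.14] w 0.0562 F [ 0.4 -0.2 -2.5]
 shift cm [ 2.4  -0.71  0.33] turn about tool x 0.006 (tilt [-0.047  0.008 -0.999] )
```

```bash
python3 -m inch '[[[0.9,-0.6,0.3,0.006,0.5],[0.8,-0.2,0,0,0.5],[0,0,0,0,0.5],[0,0,0,0,0.5]]]'; python3 - <<'E'
from h import *
go(jig(30,4),.044,-13.15)
E
```

```text
time: 9.37
position: [0.5644, -0.1042, 0.057]
tool_rot: [-0.544, -0.45, 0.563, -0.43]
ft_force: [0.3, 0.3, -2.6]
grip_width: 0.0557
t9.37 pos [ 0.5644 -0.1042  0.057 ] yaw -13.1 q [-0.37  0.72  1.66 -0.01  0.79 -0.14] w 0.0557 F [ 0.3  0.3 -2.6]
 shift cm [ 1.31 -0.31  0.12] turn about tool x 0.002 (tilt [-0.037  0.005 -0.999] )
```

```bash
python3 -m inch '[[[0.8,-0.3,0,0,0.5],[0.4,0,0,0,0.5],[0,0,0,0,0.5]]]'; python3 -m inch '[[[0.5,0,0,0,0.5],[0,0,0,0,0.5]]]';  python3 - <<'E'
from h import *
go(jig(30,4),.044,-13.15)
E
```

```text
time: 9.62
position: [0.5632, -0.1038, 0.0465]
tool_rot: [-0.545, -0.448, 0.562, -0.432]
ft_force: [0.7, 0.3, -2.6]
grip_width: 0.0557
time: 9.78
position: [0.5634, -0.104, 0.0437]
tool_rot: [-0.545, -0.448, 0.561, -0.433]
ft_force: [0.3, 0.7, -0.9]
grip_width: 0.0559
t9.78 pos [ 0.5634 -0.104   0.0437] yaw -12.9 q [-0.37  0.74  1.68 -0.01  0.75 -0.14] w 0.0559 F [ 0.3  0.7 -0.9]
 shift cm [-0.02 -0.25  0.11] turn about tool x 0.004 (tilt [-0.032  0.002 -0.999] )
```

```bash
python3 -m inch '[[[0.2,-0.2,0,0,0.5],[0.1,0,0,0,0.5],[0,0,0,0,0.7],[0,0,0,0,0.82],[0,0,0,0,0.82],[0,0,0,0,0.82]]]'; python3 - <<'E'
from h import *
go(jig(30,4),.044,-13.15)
E
```

```text
time: 10.28
position: [0.5635, -0.1044, 0.0432]
tool_rot: [-0.546, -0.446, 0.56, -0.435]
ft_force: [-1.0, -0.8, -0.2]
grip_width: 0.0691
t10.28 pos [ 0.5635 -0.1044  0.0432] yaw -13.0 q [-0.37  0.74  1.68 -0.01  0.74 -0.14] w 0.0691 F [-1.  -0.8 -0.2]
 shift cm [-0.07 -0.27  0.09] turn about tool x 0.003 (tilt [-0.025  0.    -1.   ] )
```

```bash
python3 -m inch '[[[-1,0,0,0,0.82],[-2,0,0,0,0.82],[-3,0,0,0,0.82],[-3.5,0,0,0,0.82],[-3.5,0,0,0,0.82],[-3,0,0,0,0.82],[0,0,0,0,0.82],[0,0,0,0,0.82]]]'; python3 - <<'E'
from h import *
i=camera("top")[:,:,::-1].copy();ci=camera_info("top");cv2.imwrite("pics/top1.png",i)
w=camera_info("wrist");k=camera("wrist")[:,:,::-1].copy();cv2.imwrite("pics/w3.png",k)
o=np.zeros((420,800,3),np.uint8);o[:,:520]=k[:,20:540];o[:232,520:]=cv2.resize(i[160:275,285:424],(280,232));cv2.imwrite("pics/chk.png",o)
go(jig(-60,62),.2,-13.15)
E
```

```text
time: 10.95
position: [0.5671, -0.1042, 0.2115]
tool_rot: [-0.546, -0.447, 0.561, -0.433]
ft_force: [-0.6, 0.1, -0.0]
grip_width: 0.0712
t11.05 pos [ 0.567  -0.1042  0.2104] yaw -13.0 q [-0.37  0.5   1.56 -0.01  1.11 -0.14] w 0.0713 F [-0.1  0.1 -1.3]
 shift cm [ 1.3  -9.56 -5.65] turn about tool x 0.003 (tilt [-0.03   0.002 -1.   ] )
```

View pics/chk.png

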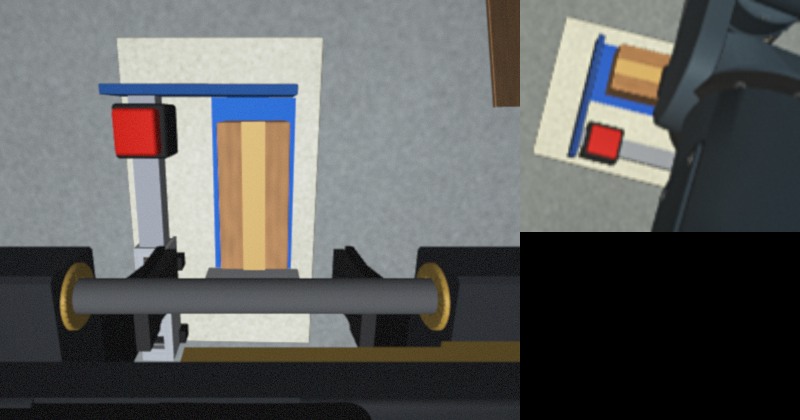

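The carton lies on the strip at crop (254,195), square between paddle and fence, and the cap is up at (137,131). I'll shut the gripper and go over the cap.

```bash
python3 - <<'E'
from h import *
w=camera_info("wrist");q=ray(w,[(238,122),(310,122),(240,268),(308,268)],.07)[:,:2]-JO;print((np.c_[q@JX,q@JY]*1000).round(1))
q=ray(w,[(132,107),(178,107),(180,156),(134,157)],.07)[:,:2]-JO;print((np.c_[q@JX,q@JY]*1000).round(1))
E
python3 -m inch '[[[0,-2,-1.4,0,0.6],[0,-3,-1.6,0,0.3],[0,-2.5,-1.4,0,0],[0,-1.5,-1,0,0],[0,0,0,0,0],[0,0,0,0,0]]]'; python3 - <<'E'
from h import *
go(jig(-60,62),.095,-13.15)
E
```

```text
[[  2.5  67.8]
 [ 56.5  67.9]
 [  1.5 -50.5]
 [ 58.  -49.6]]
[[-77.   78.4]
 [-42.2  78.5]
 [-43.   42.1]
 [-79.   41.1]]
time: 11.55
position: [0.4833, -0.0286, 0.2041]
tool_rot: [-0.542, -0.452, 0.565, -0.427]
ft_force: [0.5, -0.3, 0.9]
grip_width: 0.0392
t11.55 pos [ 0.4833 -0.0286  0.2041] yaw -13.1 q [-0.29  0.4   1.78 -0.01  1.01 -0.05] w 0.0392 F [ 0.5 -0.3  0.9]
 shift cm [10.88  0.78 -0.2 ] turn about tool x 0.0 (tilt [-0.047  0.007 -0.999] )
```

```bash
python3 -m inch '[[[3,0.3,0,0,0],[3,0.3,0,0,0],[3,0.2,0,0,0],[1.5,0,0,0,0],[0,0,0,0,0],[0,0,0,0,0],[0,0,0,0,0]]]'; python3 - <<'E'
from h import *
go(jig(-60,60),.081,-13.15)
E
```

```text
time: 12.13
position: [0.4943, -0.0355, 0.0915]
tool_rot: [-0.544, -0.449, 0.565, -0.428]
ft_force: [-0.1, 0.1, 0.9]
grip_width: 0.0013
t12.13 pos [ 0.4943 -0.0355  0.0915] yaw -13.3 q [-0.29  0.6   1.85 -0.01  0.74 -0.05] w 0.0013 F [-0.1  0.1  0.9]
 shift cm [ 1.09 -0.92 -0.39] turn about tool x -0.002 (tilt [-0.042  0.004 -0.999] )
```

```bash
python3 -m inch '[[[0,-0.9,-0.4,0,0],[0.3,-0.1,0,0,0],[0.7,0,0,0,0],[0.6,0,0,0,0],[0.5,0,0,0,0]]]'; python3 - <<'E'
from h import *
go(jig(-60,60),.069,-13.15)
E
```

```text
time: 12.55
position: [0.4876, -0.0299, 0.0742]
tool_rot: [-0.546, -0.446, 0.563, -0.432]
ft_force: [-1.3, -0.4, 4.8]
grip_width: 0.0002
t12.55 pos [ 0.4876 -0.0299  0.0742] yaw -13.3 q [-0.29  0.62  1.88 -0.01  0.67 -0.04] w 0.0002 F [-1.3 -0.4  4.8]
 shift cm [ 0.53 -0.16  0.  ] turn about tool x -0.002 (tilt [-0.032  0.001 -0.999] )
```

Contact is made at 4.8 N. Next I'll press to the stop.

```bash
python3 -m inch '[[[0.5,-0.1,0,0,0],[0.5,0,0,0,0],[0.4,0,0,0,0]]]'; python3 - <<'E'
from h import *
go(jig(-60,60),.069,-13.15)
E
```

```text
time: 12.8
position: [0.4881, -0.03, 0.0674]
tool_rot: [-0.547, -0.445, 0.562, -0.434]
ft_force: [-9.5, 2.7, 58.1]
grip_width: 0.0007
t12.80 pos [ 0.4881 -0.03    0.0674] yaw -13.2 q [-0.29  0.64  1.89 -0.01  0.64 -0.04] w 0.0007 F [-9.5  2.7 58.1]
 shift cm [-0.16 -0.24  0.01] turn about tool x -0.001 (tilt [-0.026 -0.001 -1.   ] )
```

```bash
python3 -m inch '[[[0,0,0,0,0]]]';python3 -m inch '[[[0.05,0,0.5,0,0]]]'; python3 -m inch '[[[0.05,0,0.6,0,0],[0.05,0,0.6,0,0]]]'; python3 - <<'E'
from h import *
go(jig(-60,20),.069,-13.15)
E
```

```text
time: 12.88
position: [0.4876, -0.03, 0.0701]
tool_rot: [-0.547, -0.445, 0.561, -0.434]
ft_force: [-3.1, -0.2, 5.9]
grip_width: 0.0007
time: 12.97
position: [0.4865, -0.0341, 0.0713]
tool_rot: [-0.547, -0.444, 0.561, -0.435]
ft_force: [-0.5, 1.2, 6.2]
grip_width: 0.0003
time: 13.13
position: [0.4839, -0.0452, 0.0722]
tool_rot: [-0.547, -0.444, 0.56, -0.436]
ft_force: [-0.3, 1.1, 5.7]
grip_width: 0.0007
t13.13 pos [ 0.4839 -0.0452  0.0722] yaw -13.1 q [-0.32  0.62  1.89 -0.01  0.64 -0.08] w 0.0007 F [-0.3  1.1  5.7]
 shift cm [ 0.34 -0.17  2.44] turn about tool x 0.001 (tilt [-0.021 -0.002 -1.   ] )
```

```bash
python3 -m inch '[[[0.2,0,0.5,0,0],[0.15,0,0.5,0,0]]]'; python3 - <<'E'
from h import *
go(jig(-60,20),.069,-13.15)
E
```

```text
time: 13.3
position: [0.4817, -0.0546, 0.0698]
tool_rot: [-0.548, -0.444, 0.559, -0.436]
ft_force: [-0.9, 2.6, 6.2]
grip_width: 0.0003
t13.30 pos [ 0.4817 -0.0546  0.0698] yaw -13.1 q [-0.34  0.63  1.9  -0.01  0.63 -0.1 ] w 0.0003 F [-0.9  2.6  6.2]
 shift cm [ 0.1  -0.17  1.47] turn about tool x 0.001 (tilt [-0.019 -0.001 -1.   ] )
```

```bash
python3 -m inch '[[[0.25,0,0.4,0,0],[0.2,0,0.4,0,0]]]'; python3 - <<'E'
from h import *
go(jig(-60,20),.069,-13.15)
w=camera_info("wrist");k=camera("wrist")[:,:,::-1].copy();cv2.imwrite("pics/w4.png",k)
i=camera("scene")[:,:,::-1];o=np.zeros((420,800,3),np.uint8);o[:,:500]=k[:,30:530];o[:240,500:]=cv2.resize(i[220:340,140:290],(300,240));cv2.imwrite("pics/chk2.png",o)
E
```

```text
time: 13.47
position: [0.4802, -0.062, 0.0684]
tool_rot: [-0.549, -0.443, 0.559, -0.436]
ft_force: [-3.7, 3.8, 31.7]
grip_width: 0.0005
t13.47 pos [ 0.4802 -0.062   0.0684] yaw -13.2 q [-0.36  0.63  1.9  -0.01  0.62 -0.12] w 0.0005 F [-3.7  3.8 31.7]
 shift cm [-0.06 -0.19  0.72] turn about tool x -0.0 (tilt [-0.017 -0.    -1.   ] )
```

View pics/chk2.png

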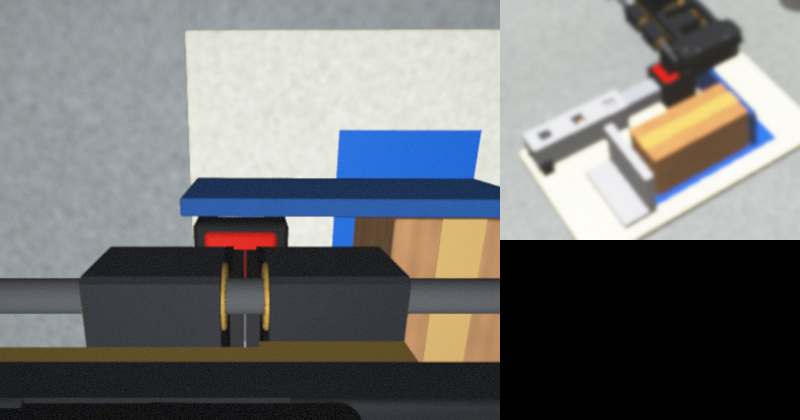

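The wrist view shows the paddle's top edge at rows 199–217 close to the carton, with the red cap under the fingers at (245,240). The scene inset shows the carton still flat.

```bash
python3 - <<'E'
from h import *
w=camera_info("wrist")
for uv,z in (((300,199),.068),((300,216),.068),((280,232),.06),((420,130),.01)):
  q=ray(w,[uv],z)[:,:2]-JO;print(uv,(np.c_[q@JX,q@JY]*1000).round(1))
q=robot.get_obs()["position"][:2]-JO;print(q@JX*1e3,q@JY*1e3)
E
```

```text
(300, 199) [[-49.3  61.7]]
(300, 216) [[-49.2  54.4]]
(280, 232) [[-57.5  44.8]]
(420, 130) [[17.5 86.5]]
-58.1012546076186 26.490362493404223
```

```bash
python3 -m inch '[[[0.1,0,0.35,0,0],[0.1,0,0.15,0,0]]]'; python3 - <<'E'
from h import *
go(jig(-60,20),.069,-13.15)
E
```

```text
time: 13.73
position: [0.4787, -0.0669, 0.0693]
tool_rot: [-0.549, -0.442, 0.558, -0.436]
ft_force: [-0.3, 2.4, 6.5]
grip_width: 0.0004
t13.73 pos [ 0.4787 -0.0669  0.0693] yaw -13.2 q [-0.37  0.63  1.91 -0.01  0.62 -0.13] w 0.0004 F [-0.3  2.4  6.5]
 shift cm [ 0.03 -0.16  0.2 ] turn about tool x -0.0 (tilt [-0.015 -0.001 -1.   ] )
```

```bash
python3 -m inch '[[[0.1,0,0.18,0,0],[0,0,0,0,0]]]'; python3 -c "
from h import *
go(jig(-60,20),.069,-13.15)"; python3 -m inch '[[[-0.3,0,0,0,0],[-0.3,0,0,0,0],[-0.3,0,0,0,0]]]';python3 -c "
from h import *
go(jig(-60,20),.069,-13.15)"; python3 -m inch '[[[-0.5,0,0,0,0],[-1.5,0,0,0,0],[-3,0,0,0,0],[-4,0,0,0,0],[-4,0,0,0,0],[-3,0,0,0,0],[0,0,0,0,0]]]'; python3 - <<'E'
from h import *
go(jig(-60,20),.069,-13.15)
w=camera_info("wrist");k=camera("wrist")[:,:,::-1].copy();cv2.imwrite("pics/w5.png",k)
i=camera("scene")[:,:,::-1];o=np.zeros((420,800,3),np.uint8);o[:,:500]=k[:,30:530];o[:240,500:]=cv2.resize(i[220:340,140:290],(300,240));cv2.imwrite("pics/chk3.png",o)
E
```

```text
time: 13.9
position: [0.4784, -0.0684, 0.0697]
tool_rot: [-0.55, -0.442, 0.558, -0.437]
ft_force: [-2.0, -0.7, 6.1]
grip_width: 0.0006
t13.90 pos [ 0.4784 -0.0684  0.0697] yaw -13.2 q [-0.37  0.63  1.91 -0.01  0.62 -0.13] w 0.0006 F [-2.  -0.7  6.1]
 shift cm [ 0.07 -0.16  0.05] turn about tool x -0.001 (tilt [-0.014 -0.001 -1.   ] )
time: 14.15
position: [0.4783, -0.0685, 0.0794]
tool_rot: [-0.55, -0.442, 0.558, -0.437]
ft_force: [-1.2, -0.8, 2.6]
grip_width: 0.0003
t14.15 pos [ 0.4783 -0.0685  0.0794] yaw -13.2 q [-0.37  0.61  1.9  -0.01  0.64 -0.13] w 0.0003 F [-1.2 -0.8  2.6]
 shift cm [ 1.04 -0.15  0.04] turn about tool x -0.0 (tilt [-0.013 -0.002 -1.   ] )
time: 14.73
position: [0.4804, -0.0681, 0.2439]
tool_rot: [-0.549, -0.443, 0.559, -0.435]
ft_force: [0.7, -0.2, -0.2]
grip_width: 0.0004
t14.73 pos [ 0.4804 -0.0681  0.2439] yaw -13.2 q [-0.37  0.33  1.75 -0.01  1.08 -0.13] w 0.0004 F [ 0.7 -0.2 -0.2]
 shift cm [17.49 -0.04  0.06] turn about tool x -0.0 (tilt [-0.018  0.    -1.   ] )
```

View pics/chk3.png

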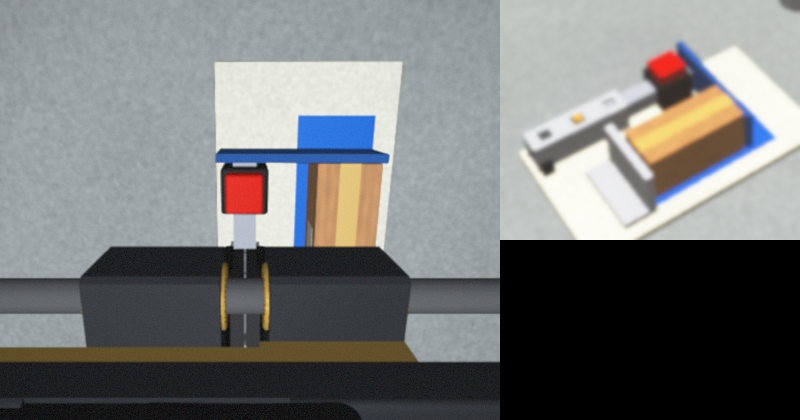

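The scene inset shows the brass pin in the middle hole (577,118) and the red cap raised. I'll clear the arm and measure.

```bash
python3 -m inch '[[[-1,1,3.5,0,0],[0,1,3.8,0,0],[0,1,3.8,0,0],[0,1,3.8,0,0],[0,0,3.8,0,0],[0,0,3.8,0,0],[0,0,3.8,0,0],[0,0,3,0,0]]]'; python3 -m inch '[[[0,0,3.5,0,0],[0,0,3.5,0,0],[0,0,2,0,0],[0,0,0,0,0],[0,0,0,0,0],[0,0,0,0,0]]]'; python3 - <<'E'
from h import *
i=camera("top")[:,:,::-1].copy();ci=camera_info("top");cv2.imwrite("pics/top2.png",i)
h,s,v=cv2.split(cv2.cvtColor(i,cv2.COLOR_BGR2HSV))
def rep(n,m,z,near):
  b=blob(m,near)[:,0];c,sz,a=rect(ray(ci,b,z));q=c-JO;print(n,(q@JX*1e3).round(1),(q@JY*1e3).round(1),sz.round(),a)
rep("stripe",(h>10)&(h<25)&(s>70)&(v>140),.07,(350,205))
rep("carton",(h>5)&(h<25)&(s>90)&(v>40),.07,(350,205))
rep("cap",((h<8)|(h>172))&(s>150)&(v>60),.07,(340,231))
o=cv2.resize(i[160:275,285:430],(725,575),interpolation=2);cv2.imwrite("pics/crop2.png",o)
E
```

```text
time: 15.5
position: [0.4434, -0.3611, 0.2305]
tool_rot: [-0.543, -0.461, 0.559, -0.425]
ft_force: [0.5, -0.7, -0.5]
grip_width: 0.0003
time: 16.0
position: [0.4149, -0.4549, 0.2113]
tool_rot: [-0.545, -0.467, 0.56, -0.413]
ft_force: [-0.2, 0.5, 0.1]
grip_width: 0.0006
stripe 32.8 -10.3 [119.  53.] 76.35710144042969
carton 27.5 -10.5 [121.  62.] 77.1667251586914
cap -60.5 22.8 [36. 34.] 77.06745147705078
```

View pics/crop2.png

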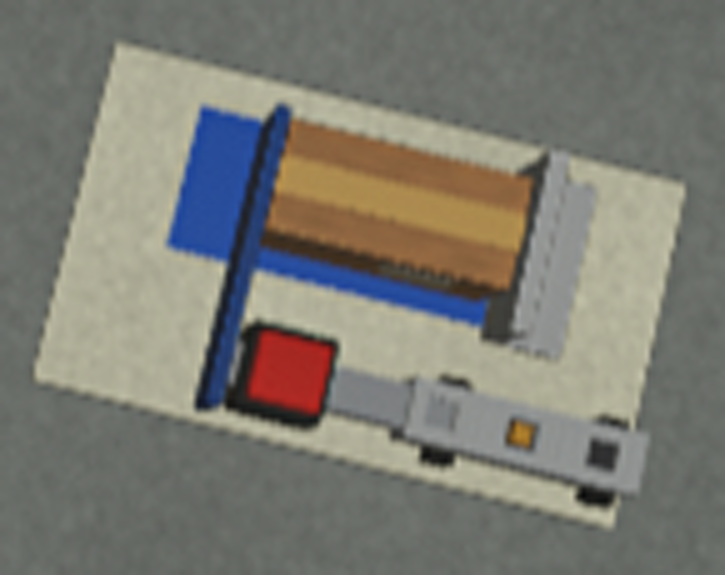

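The pin shows brass in the next hole at (521,433). The cap moved 39.3 mm, and the carton is square at about jig (30, -10).

```bash
python3 -c "
from rig import robot
print(robot.hand_in())"
```

```text
the job is handed in; nothing more can be done
None
```

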